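# Tag out the sample mill and hold its inspection cover at the set mark

### The job

The sample mill is to be looked into. So that nobody starts it, first hang the white lock-out saddle tag astride the guard bar in front of the mill's switch and let go of it; then, by its bar handle, raise the mill's cover until the cover's pointer lines up with the index that is clamped on the quadrant, and finish there, still holding the cover by the handle, for it falls shut when released. Leave the index where it is set and do not knock over or push away the bottle, cup and dish standing nearby.

Things in the scene. Friction and masses are not known exactly. Their poses are not given: they have to be found in the camera images.
- mill: Bench sample mill, fixed: white case 180 (x) x 220 (y) x 98 mm high. Origin: centre of its underside on the counter; -x is its front, +y its left, z up. The cover lies on top (to 110 mm) and is hinged along the left edge. The slotted aluminium quadrant, a 4 mm plate on the front's left half (plane x = -96 mm, radius 92 mm about the hinge), rises to 196 mm.
- mill_hinge (a point): Middle of the cover's hinge axis, at (0, 100, 104) mm in the mill's frame; the axis runs along the mill's x.
- guard_bar (a point): Top of the middle of the guard bar: a round horizontal steel bar, 12 mm thick, 96 mm long along the mill's y between its two bent ends, 91 mm high at its top, its axis 50 mm in front of the mill's front face; the point is at (-140, -56, 91) mm in the mill's frame.
- tag: Loose white plastic saddle tag, an inverted U 34 (x) x 46 (y) x 93 mm high, 90 g, standing on its two flaps (raised black ring and bar on each). Origin midway between their feet, z up. The flaps are 18 mm apart inside at the top, 29 at the feet; the slot runs along y. Grip fin on top, 10 (x) x 34 (y) mm, 63 to 93 mm above the feet. Front and back alike.
- tag_saddle (a point): Inside top of the tag's slot, the spot that rests on the bar: 58 mm above the feet, on the tag's axis.
- mill_cover (a joint): Opening angle of the cover, rad: 0 shut, growing as its right edge rises and swings to the left (upright at 1.57). White frame with a clear window, 180 x 218 x 12 mm, about 0.6 kg with its handle; the hinge is nearly free, so it falls shut by its own weight.
- cover_handle (a point): Bar handle on the cover's free (right) edge: a round steel bar 12 mm thick, 100 mm long along the mill's x, bent at both ends to the cover, with 34 mm free between bar and cover edge. The point is the middle of the bar, 250 mm from the hinge axis; with the cover shut at (0, -150, 104) mm in the mill's frame.
- cover_pointer (a point): Tip of the small black cone-shaped pointer on the cover's front edge, 97 mm from the hinge axis, just outside the quadrant's rim; it turns with the cover.
- mill_index (a joint): Angle at which the index is clamped, in rad, counted like the cover's angle (the cover is at the mark when both are equal). It stays put unless it is pushed; it only marks and does not stop or carry the cover.
- index_mark (a point): Tip of the index: a black knurled knob 17 mm across in the quadrant's slot with a pointed finger reaching out to the quadrant's rim; the point is 97 mm from the hinge axis, where the cover's pointer has to come.
- reagent_3: Loose amber bottle with a screw cap, 36 mm across, 72 mm high, a bystander; origin at the centre of its underside.
- sample_cup_3: Loose specimen cup with a screw lid, 58 mm across, 70 mm high, a bystander; origin at the centre of its underside.
- petri_1: Loose small petri dish with lid, 61 mm across, 16 mm high, a bystander; origin at the centre of its underside.

How it is judged:
On the way:
1. the tag hangs astride the guard bar, let go of, while the cover is still shut (z of tag_saddle in the frame of mill between 0.085 and 0.098 m and x of tag_saddle in the frame of mill between -0.148 and -0.132 m and y of tag_saddle in the frame of mill between -0.086 and -0.026 m and angle between tag's own z axis and vertical below 0.25 rad and angle between the y axis of tag and the y axis of mill, either way round below 0.3 rad and contact force between tag and mill above 0.2 N and contact force between the fingers and tag below 0.1 N and linear speed of tag below 0.03 m/s and value of joint mill_cover below 0.06 rad), for 0.2 s.
At the end, for the whole second after the job is handed in: The fingers hold the cover still by its handle (over 0.5 N, TCP within 50 mm), its pointer within 7 mm (4 degrees) of the index mark; the tag hangs astride the guard bar within 8 mm across, 30 mm along, 6 mm in height, upright within 14 and square within 17 degrees; bottle, cup and dish stand (z of tag_saddle in the frame of mill between 0.085 and 0.098 m and x of tag_saddle in the frame of mill between -0.148 and -0.132 m and y of tag_saddle in the frame of mill between -0.086 and -0.026 m and angle between tag's own z axis and vertical below 0.25 rad and angle between the y axis of tag and the y axis of mill, either way round below 0.3 rad and contact force between tag and mill above 0.2 N and distance between cover_pointer and index_mark below 0.007 m and velocity of joint mill_cover between -0.05 and 0.05 rad/s and contact force between the fingers and mill above 0.5 N and distance between the grasp point and cover_handle below 0.05 m and angle between each of reagent_3, sample_cup_3, petri_1's own z axis and vertical below 0.3 rad); the arm keeps its last pose, push and grip.
It fails at once if the index is pushed from its setting (distance of index_mark from where it was at the start of the episode above 0.006 m).
It fails at once if the bottle is pushed away (over 30 mm) or tipped (distance of reagent_3 from where it was at the start of the episode above 0.03 m or angle between reagent_3's own z axis and vertical above 0.5 rad).
It fails at once if the specimen cup is pushed away (over 30 mm) or tipped (distance of sample_cup_3 from where it was at the start of the episode above 0.03 m or angle between sample_cup_3's own z axis and vertical above 0.5 rad).
It fails at once if the petri dish is pushed away (over 30 mm) or tipped (distance of petri_1 from where it was at the start of the episode above 0.03 m or angle between petri_1's own z axis and vertical above 0.5 rad).
It also fails if it takes over 56 s, if anything falls off the work surface, if the arm or the gripper's body presses on something with over 40 N, if the wrist force passes 120 N, or if a joint passes its speed limit or range.

### The arm

A 6-joint arm with a two-finger parallel gripper is mounted at the origin on a cart in front of the work surface, level with it; the furniture and walls round the work are solid. World frame = base frame: x ahead of the robot, y to its left, z up, the work surface at z = 0. Lengths are in m, angles in rad, forces in N, time in s.
With the tool pointing down it reaches from about 0.25 to 0.725 m from the base axis. Payload 4 kg.
Tool frame: the origin (TCP) lies between the finger pads, 19 mm behind the fingertips; this is the grasp point; z points along the fingers, y is the line along which they close (so a half turn about z gives the same grasp; the last joint's range is limited). The gripper opens to 85 mm and grips with 20 to 120 N. Pads are 22 mm wide; open, the fingers measure 114 mm over their backs; the gripper's body (76 mm by 85 mm) begins 54 mm behind the grasp point. The pads swing forward as they close: fully open they stand 13 mm farther back than shut.
Start: joints at [0, 0.241, 0.005, 1.335, 0, 1.571], TCP at [0.5, -0, 0.25] pointing down, gripper open.
Joint ranges: [-2.72, 2.72], [-1.05, 1.87], [-1.09, 1.28], [-1.99, 2.15], [-1.42, 1.44], [-3.14, 3.14]. Speed limits (rad/s): [2.79, 2.79, 3.14, 3.14, 3.14, 3.14].

### API

Orientations are given as [roll, pitch, yaw] about the fixed x, y, z axes, in that order (R = Rz(yaw) Ry(pitch) Rx(roll)).
In Python, from bench import bot, imaging, readout, order gives the robot as it stands (bot), with the cameras (imaging), the readings (readout) and the job (order).
- The arm moves only by the tool creep_tool, called after ">>>" by a JSON object that holds its "api" and its "payload", one argument or row to a line. Schema: {"type":"object","properties":{"increments":{"type":"array","items":{"type":"object","properties":{"aperture":{"type":"number"},"xyz":{"type":"array","items":{"type":"number"},"minItems":3,"maxItems":3},"rot":{"type":"array","items":{"type":"number"},"minItems":3,"maxItems":3}},"additionalProperties":false,"required":["aperture"]},"minItems":1,"maxItems":10},"clamp_n":{"type":"number"},"only":{"type":"string"},"quiet":{"type":"boolean"},"lines":{"type":"string"}},"required":["increments"],"additionalProperties":false}. increments is a list of rows, 1 to 10 of them, each an object with the fields aperture (the opening from 0.0 (shut) to 1.0 (fully open)), xyz (a list: dx, dy, dz in normalised numbers (1 is 1 m)), rot (a list: a rotation vector rx, ry, rz in fractions of the full range, 1 being 2 rad); a field left out counts as zero (the opening has to be given); each row is the pose to reach, as a shift and turn from the pose commanded when the call began, along the tool's axes at that moment; what a row does not reach only later rows make up. A row lasts 1/8 s, in which the tool goes at most 0.0625 m and 0.188 rad, less where a joint would pass 70% of its speed; a pose out of reach is approached as far as the arm can. The fingers move at their own pace and stop on an object; clamp_n is the grip in N (left out, the last holds). Time passes only in rows, so rows that do not move let the fingers close. The tool returns the time, the measured TCP pose, the force, the opening and the grip force at its end. only (a regular expression) keeps the lines of the reply that match it, lines (a string "A,B") keeps lines A to B, and quiet returns only ok. Shift and turn numbers lie between -1 and 1, and a call with a number outside is refused. Input that does not fit is refused with a message, and nothing moves.
- readout.state(): the state, without advancing time (a new reading comes with each control period).
- imaging.camera(name): name is "scene" or "side" or "wrist"; returns a dict with "pixels" (480x640x3 uint8, red, green, blue), "K" (3x3 intrinsics, pixels), "extrinsics" (4x4, takes a point from camera to world coordinates); the wrist camera has in their place "tool_from_camera" (4x4, takes a point from camera to tool coordinates, whose origin is the TCP and whose axes are the flange's). Camera axes: x right, y down, z forward; pixel columns grow to the right and rows downward; lengths in m; the calibration is good to about 2 mm. The wrist camera is an equidistant fisheye: a pixel r from the principal point sees the ray r / f radians off the axis. A picture is of the moment at which its call begins: read the wrist's pose just before it. There is no depth.
- order.sign_off(): hands the job in; it is judged then, once.
The state is a dict: "t": time; "joint_positions": joint angles; "dq": joint speeds; "joint_torque": joint torques, N m; "position": TCP position; "orientation": TCP orientation; "contact_force": force on the tool from outside, world axes, zero at the start; "torque": the same for the moment, N m; "gripper_width": opening from 0.0 (shut) to 1.0 (fully open); "grip_force": force on a finger pad.
Only numpy, scipy, OpenCV 4.12 (cv2) and the standard library are available. Lean on these libraries where they do the work, as an engineer would, in place of code of your own. Each camera call takes 0.05 s, during which the arm holds its last target. There are 200 camera calls.

## Working session

There is one attempt and no reset: what is moved stays moved. The work goes in short steps, Python scripts to look and compute and a tool call to move; the robot and the scene stay as the last step left them, time stands still between calls to the robot, and variables do not carry over. Pictures are saved under pics/ and viewed, at most 10 in all, crops included, and the job is handed in when it is done.

```bash
ls; mkdir -p pics
```

Run:
```python
from bench import bot, imaging, readout, order
import cv2,numpy as np
for n in("scene","side"):
    c=imaging.camera(n); cv2.imwrite(f"pics/{n}0.png",c["pixels"][:,:,::-1]); print(n,c["K"].tolist(),np.round(c["extrinsics"],4).tolist())
print(readout.state())
```

```text
bench.py
pics
scene [[551.7811872302747, 0.0, 315.9625767091277], [0.0, 551.7811872302747, 236.620877328468], [0.0, 0.0, 1.0]] [[-0.6919, -0.3096, 0.6522, -0.3326], [-0.7217, 0.2724, -0.6363, 0.7929], [0.0193, -0.911, -0.412, 0.651], [0.0, 0.0, 0.0, 1.0]]
side [[600.4374464989966, 0.0, 327.69058694518304], [0.0, 600.4374464989966, 230.93638311386775], [0.0, 0.0, 1.0]] [[0.11, -0.4726, 0.8744, -0.6585], [-0.9938, -0.0633, 0.0909, -0.189], [0.0124, -0.879, -0.4767, 0.7321], [0.0, 0.0, 0.0, 1.0]]
{'t': 0.1, 'joint_positions': array([-2.82562139e-05,  2.41326810e-01,  3.89368964e-03,  1.33519499e+00,
       -2.18077609e-06,  1.57080287e+00]), 'dq': array([-6.63751839e-05, -1.99728234e-03,  1.98277564e-03,  3.47138967e-04,
       -9.56169608e-04, -6.24645396e-04]), 'joint_torque': array([-3.57412864e-04, -3.73140085e+01,  2.53010201e+01,  1.07858295e-02,
        2.43542411e-05, -2.54672034e-05]), 'position': array([ 4.99487652e-01, -1.47347150e-05,  2.49220607e-01]), 'orientation': array([-3.13976087e+00,  2.19275755e-06,  1.57076153e+00]), 'contact_force': array([ 0.31882014,  0.15915716, -0.50779234]), 'torque': array([ 0.01494724, -0.00060115,  0.02130088]), 'grip_force': 0.0, 'gripper_width': 0.9989011530384757}
```

View pics/scene0.png

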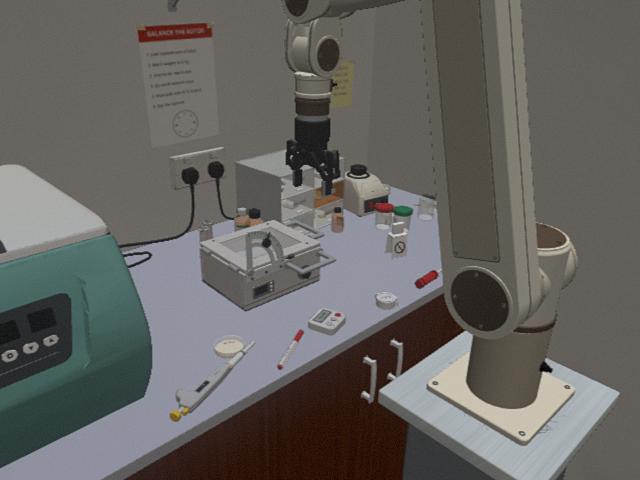

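View pics/side0.png

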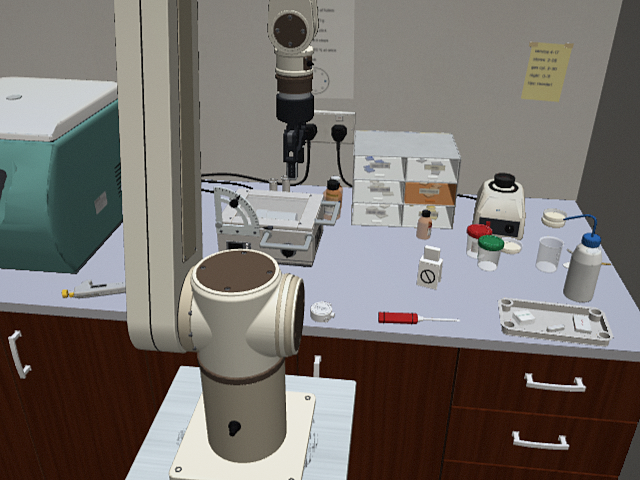

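The scene view shows the mill at about (262,262), with the index knob near (267,240). The tag is at (398,240), and the petri dish is near (386,300) in front of the mill. In the side view the mill is at (270,225), the tag at (430,268) and a bottle near (425,222). I'll zoom in on these areas.

Run:
```python
import cv2,numpy as np
s=cv2.imread("pics/scene0.png")[205:305,190:345]; cv2.imwrite("pics/sc_crop.png",cv2.resize(s,None,fx=5,fy=5,interpolation=cv2.INTER_CUBIC))
s=cv2.imread("pics/side0.png")[175:295,200:350]; cv2.imwrite("pics/sd_crop.png",cv2.resize(s,None,fx=5,fy=5,interpolation=cv2.INTER_CUBIC))
```

```text
(no output)
```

View pics/sc_crop.png

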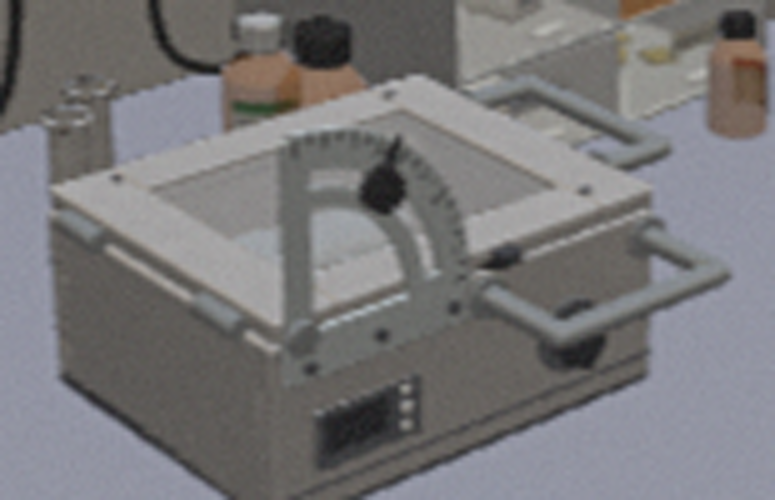

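View pics/sd_crop.png

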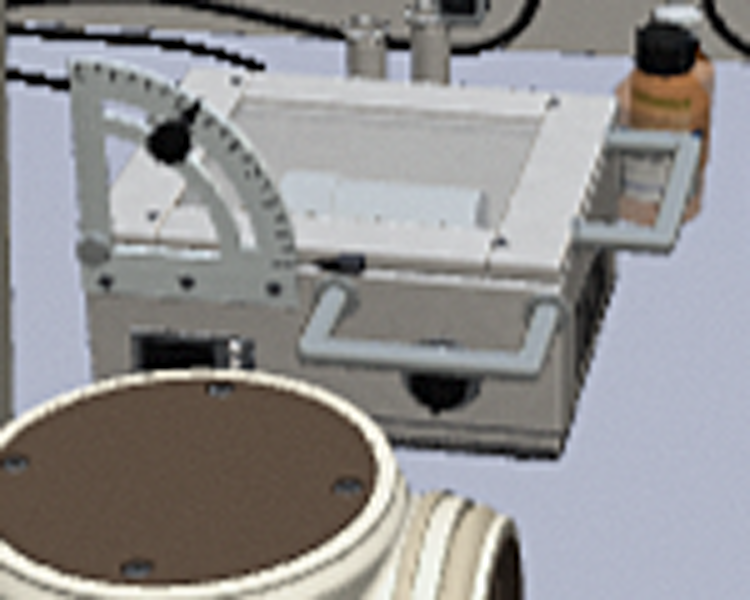

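The crops show both ends of the guard bar: scene (562,333) and (722,272), side (312,352) and (533,366). They also show the handle bar ends, the hinge pivot, the index tip and the pointer tip. I'll triangulate these points and segment the tag.

Create h.py:
```python
import numpy as np,cv2,json
from scipy.spatial.transform import Rotation as R
from bench import bot, imaging, readout, order
C={"scene":([551.7812,551.7812,315.9626,236.6209],[[-0.6919,-0.3096,0.6522,-0.3326],[-0.7217,0.2724,-0.6363,0.7929],[0.0193,-0.911,-0.412,0.651]]),
"side":([600.4374,600.4374,327.6906,230.9364],[[0.11,-0.4726,0.8744,-0.6585],[-0.9938,-0.0633,0.0909,-0.189],[0.0124,-0.879,-0.4767,0.7321]])}
def ray(n,p):
    k,E=C[n];E=np.array(E);d=E[:,:3]@[(p[0]-k[2])/k[0],(p[1]-k[3])/k[1],1]
    return E[:,3],d/np.linalg.norm(d)
def wray(c,T,p):  # wrist fisheye; T = tool pose 4x4
    K=c["K"];v=np.array([(p[0]-K[0,2])/K[0,0],(p[1]-K[1,2])/K[1,1]]);r=np.linalg.norm(v)
    d=np.r_[v/max(r,1e-9)*np.sin(r),np.cos(r)];M=T@c["tool_from_camera"]
    return M[:3,3],M[:3,:3]@d
def tri(*rays):
    A=sum(np.eye(3)-np.outer(d,d) for o,d in rays);b=sum((np.eye(3)-np.outer(d,d))@o for o,d in rays)
    X=np.linalg.solve(A,b);return X,max(np.linalg.norm((np.eye(3)-np.outer(d,d))@(X-o)) for o,d in rays)
def plane(r,z): o,d=r;return o+d*(z-o[2])/d[2]
def pose():
    s=readout.state();T=np.eye(4);T[:3,3]=s["position"];T[:3,:3]=R.from_euler("xyz",s["orientation"]).as_matrix();return T
```

Run:
```python
from h import *
np.set_printoptions(precision=4,suppress=True)
P={"barL":((562,333),(312,352)),"barR":((722,272),(533,366)),"hanFar":((530,87),(690,138)),"hanNear":((660,149),(670,240)),
"pivot":((302,335),(95,247)),"tip":((397,138),(195,103)),"knob":((383,188),(172,140)),"ptr":((483,262),(314,262)),"covNR":((650,186),(560,268)),"covFR":((420,78),(615,98)),"covNL":((280,340),(105,235))}
X={}
for k,(a,b) in P.items():
    a=((a[0]+.5)/5-.5+190,(a[1]+.5)/5-.5+205);b=((b[0]+.5)/5-.5+200,(b[1]+.5)/5-.5+175)
    X[k],e=tri(ray("scene",a),ray("side",b));print(k,X[k],round(e,4))
for n in("barL","hanFar"):
    m=n.replace("L","R").replace("Far","Near");d=X[n]-X[m];print(n,d,np.linalg.norm(d),np.arctan2(d[1],d[0]))
# tag crops: white mask
for n,(u,v,w,h) in {"scene":(375,210,45,60),"side":(405,235,50,65)}.items():
    im=cv2.imread(f"pics/{n}0.png")[v:v+h,u:u+w].astype(int)
    m=(((im.max(2)-im.min(2))<18)&(im.min(2)>125)).astype(np.uint8)
    k,l,st,c=cv2.connectedComponentsWithStats(m);i=1+np.argmax(st[1:,4]);print(n,st[i],c[i]+[u,v])
a=cv2.imread("pics/scene0.png")[205:275,370:450];b=cv2.imread("pics/side0.png")[205:295,400:500]
f=lambda i:cv2.resize(i,(400,400*i.shape[0]//i.shape[1]),interpolation=cv2.INTER_CUBIC)
cv2.imwrite("pics/tag.png",np.hstack([cv2.copyMakeBorder(f(i),0,10,0,0,0)[:350] for i in(a,b)]))
```

```text
barL [0.4504 0.0688 0.084 ] 0.0013
barR [ 0.4481 -0.028   0.084 ] 0.0002
hanFar [ 0.6355 -0.0772  0.1047] 0.0018
hanNear [ 0.5402 -0.0775  0.1005] 0.0005
pivot [0.4953 0.1761 0.1038] 0.0007
tip [0.4926 0.1253 0.1798] 0.0012
knob [0.4896 0.1359 0.1619] 0.0003
ptr [0.4943 0.0763 0.1047] 0.0014
covNR [ 0.5007 -0.0329  0.106 ] 0.0014
covFR [ 0.6738 -0.0366  0.1072] 0.0003
covNL [0.5112 0.1767 0.0985] 0.0022
barL [0.0023 0.0968 0.    ] 0.09683444770939517 1.5472451827489446
hanFar [0.0954 0.0003 0.0042] 0.09544849304080408 0.003426237717995919
scene [   0    0   45   60 1484] [398.0101 245.1981]
side [ 11  10  27  45 669] [430.0329 265.7952]
```

View pics/tag.png

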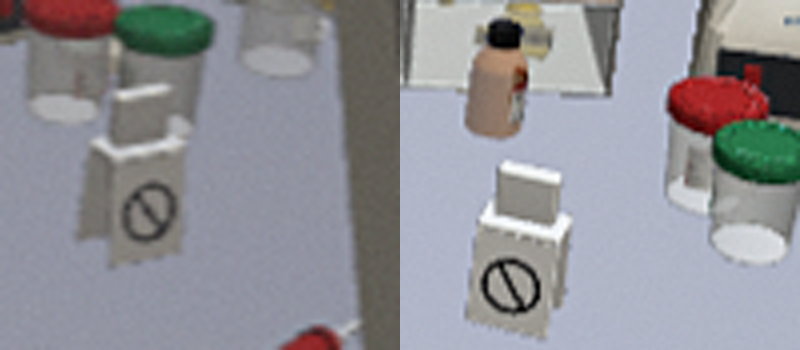

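The tag is upright in both views. The fin top runs from (115,98) to (170,87) in the scene crop and from (102,165) to (161,177) in the side crop, with the bottle behind it. I'll fit the mill pose and triangulate the tag and bystanders.

Run:
```python
from h import *
from scipy.optimize import least_squares
np.set_printoptions(precision=4,suppress=True)
M={"barM":(-140,-56,85),"hanM":(0,-150,104),"pivot":(-98,100,104),"covNR":(-90,-109,110),"covFR":(90,-109,110)}
W={"barM":[.44925,.0204,.084],"hanM":[.5878,-.0774,.1026],"pivot":[.4953,.1761,.1038],"covNR":[.5007,-.0329,.106],"covFR":[.6738,-.0366,.1072]}
f=lambda q:np.ravel([ (R.from_euler("z",q[3]).apply(np.array(M[k])/1e3)+q[:3]-W[k]) for k in M])
r=least_squares(f,[.59,.075,0,0],loss="soft_l1",f_scale=.002);q=r.x;print("mill",q);print(f(q).reshape(-1,3))
iv=lambda p:R.from_euler("z",-q[3]).apply(np.array(p)-q[:3])
for p in([.4926,.1253,.1798],[.4896,.1359,.1619],[.4943,.0763,.1047]):
    v=iv(p);print("mill frame",v,"ang",np.arctan2(v[2]-.104,.1-v[1]),"r",np.hypot(v[2]-.104,.1-v[1]))
S=lambda u,v:ray("scene",((u+.5)/5-.5+370,(v+.5)/5-.5+205))
D=lambda u,v:ray("side",((u+.5)/4-.5+400,(v+.5)/4-.5+205))
X={}
for k,a,b in(("finL",(115,98),(102,165)),("finR",(170,87),(161,177)),("footL",(112,265),(66,317)),("footR",(183,248),(146,337)),("ring",(149,211),(111,286))):
    X[k],e=tri(S(*a),D(*b));print(k,X[k],round(e,4))
d=X["finL"]-X["finR"];print(np.linalg.norm(d),np.arctan2(d[1],d[0]));d=X["footL"]-X["footR"];print(np.linalg.norm(d),np.arctan2(d[1],d[0]))
for k,p,z in(("bottle",D(97,45),.07),("bottlebase",D(97,130),0),("cupgreen",D(360,150),.07),("cupred",D(318,98),.07)):print(k,plane(p,z))
print("petri scene",plane(ray("scene",(386,300)),.012),"side",plane(ray("side",(322,311)),.012), "redpetri", plane(ray("side",(510,245)),.012),plane(ray("scene",(229,346)),.012),"screwdriver",plane(ray("side",(400,318)),.012))
```

```text
mill [ 0.5908  0.0737 -0.0018 -0.0219]
[[ 0.0003  0.0004 -0.0008]
 [-0.0003  0.0011 -0.0004]
 [-0.0003 -0.0003 -0.0016]
 [-0.0023 -0.0004  0.0022]
 [ 0.0046 -0.0007  0.001 ]]
mill frame [-0.0993  0.0495  0.1816] ang 0.9934510493084124 r 0.09260715613195235
mill frame [-0.1025  0.06    0.1637] ang 0.9802990321875386 r 0.07186647172874282
mill frame [-0.0965  0.0005  0.1065] ang 0.02509002498049547 r 0.09952743168445559
finL [ 0.4826 -0.2822  0.0883] 0.0002
finR [ 0.4705 -0.3129  0.09  ] 0.0003
footL [ 0.466  -0.2699  0.0005] 0.0
footR [ 0.4519 -0.3129  0.0011] 0.0006
ring [ 0.4611 -0.292   0.0264] 0.0006
0.03302467097026 1.194158037547622
0.04528740843881174 1.2548599815488501
bottle [ 0.6636 -0.2866  0.07  ]
bottlebase [ 0.684  -0.2933  0.    ]
cupgreen [ 0.5519 -0.4301  0.07  ]
cupred [ 0.6119 -0.4133  0.07  ]
petri scene [ 0.3246 -0.0728  0.012 ] side [ 0.3238 -0.0776  0.012 ] redpetri [ 0.6499 -0.4988  0.012 ] [0.4182 0.2902 0.012 ] screwdriver [ 0.3202 -0.2344  0.012 ]
```

The fit residuals are small: mill at (0.591, 0.074) with yaw −0.022, index about 0.985 rad. The tag is at (0.476, −0.297) with yaw about −0.34, and its fin top measures 0.09, matching the stated 93 mm. I'll move over the tag.

The rows are not in the units I measure in: turns go in shares of 2 rad. I convert before sending: 0.34 rad / 2 = 0.17.

>>> {"api": "creep_tool", "payload": {
  "increments": [
    {"aperture":1, "xyz":[-0.06, -0.005, 0.02], "rot":[0, 0, 0.05]},
    {"aperture":1, "xyz":[-0.12, -0.01, 0.03], "rot":[0, 0, 0.1]},
    {"aperture":1, "xyz":[-0.18, -0.015, 0.04], "rot":[0, 0, 0.15]},
    {"aperture":1, "xyz":[-0.24, -0.02, 0.05], "rot":[0, 0, 0.17]},
    {"aperture":1, "xyz":[-0.297, -0.0235, 0.06], "rot":[0, 0, 0.17]},
    {"aperture":1, "xyz":[-0.297, -0.0235, 0.06], "rot":[0, 0, 0.17]},
    {"aperture":1, "xyz":[-0.297, -0.0235, 0.06], "rot":[0, 0, 0.17]}
  ],
  "clamp_n": 30
}}

```text
t: 0.98
position: [0.476, -0.2967, 0.1894]
orientation: [-3.14, -0.001, 1.23]
contact_force: [-0.3, 0.1, 0.3]
gripper_width: 1.002
grip_force: 0.0
```

Run:
```python
from h import *
T=pose();c=imaging.camera("wrist");cv2.imwrite("pics/w1.png",c["pixels"][:,:,::-1]);np.savez("w1",T=T,K=c["K"],t=c["tool_from_camera"])
print(c["K"],c["tool_from_camera"],T)
```

```text
[[371.64829954   0.         321.53370694]
 [  0.         371.64829954 236.34324658]
 [  0.           0.           1.        ]] [[-4.31600652e-04 -9.57869830e-01 -2.87202371e-01  7.35230491e-02]
 [ 9.99999594e-01 -1.86222579e-04 -8.81690099e-04 -3.73501290e-04]
 [ 7.91060780e-04 -2.87202635e-01  9.57869522e-01 -1.24532199e-01]
 [ 0.00000000e+00  0.00000000e+00  0.00000000e+00  1.00000000e+00]] [[ 3.34099747e-01  9.42536802e-01 -1.31745517e-03  4.75988596e-01]
 [ 9.42537346e-01 -3.34098037e-01  1.36117488e-03 -2.96657889e-01]
 [ 8.42798236e-04 -1.69651888e-03 -9.99998206e-01  1.89380939e-01]
 [ 0.00000000e+00  0.00000000e+00  0.00000000e+00  1.00000000e+00]]
```

View pics/w1.png

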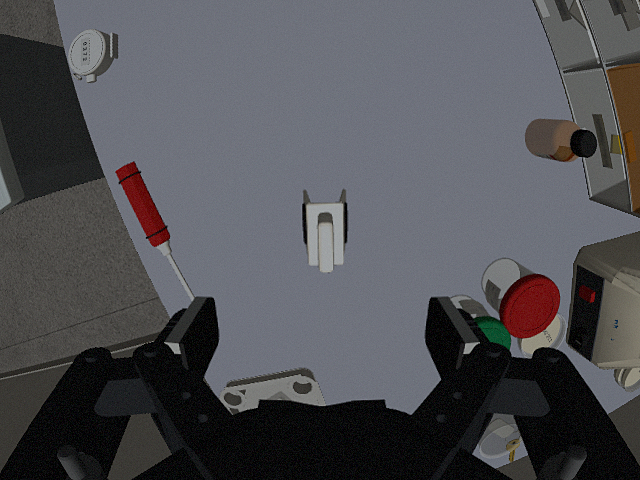

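The wrist view shows the tag centred and square to the fingers. Its fin top runs from about (325,222) to (326,271). I'll check this against the triangulation.

Run:
```python
from h import *
d=np.load("w1.npz");c={"K":d["K"],"tool_from_camera":d["t"]};T=d["T"]
for p in((325,224),(326,248),(326,270)):
    X=plane(wray(c,T,p),.093);print(X,"tool",np.linalg.inv(T)@np.r_[X,1])
print(tri(wray(c,T,(326,247)),ray("scene",(398.0,223.9))), "dish",plane(wray(c,T,(92,53)),.012),"bottle",plane(wray(c,T,(583,143)),.07))
```

```text
[ 0.48240886 -0.28271727  0.093     ] tool [0.01520333 0.00155732 0.09639128 1.        ]
[ 0.47783931 -0.29758842  0.093     ] tool [-3.39964953e-04  2.21876382e-03  9.63770615e-02  1.00000000e+00]
[ 0.47292804 -0.31159822  0.093     ] tool [-0.01518558  0.00227036  0.09636446  1.        ]
(array([ 0.47748209, -0.29904641,  0.08594036]), np.float64(0.00018888525357000372)) dish [ 0.33028323 -0.07749154  0.012     ] bottle [ 0.69179363 -0.29241361  0.07      ]
```

All three views agree, with the fin 2 mm along tool y. I'll descend and grip.

>>> {"api": "creep_tool", "payload": {
  "increments": [
    {"aperture":1, "xyz":[0, 0.002, 0.05]},
    {"aperture":1, "xyz":[0, 0.002, 0.09]},
    {"aperture":1, "xyz":[0, 0.002, 0.1]},
    {"aperture":0.5, "xyz":[0, 0.002, 0.1]},
    {"aperture":0, "xyz":[0, 0.002, 0.1]},
    {"aperture":0, "xyz":[0, 0.002, 0.1]},
    {"aperture":0, "xyz":[0, 0.002, 0.1]},
    {"aperture":0, "xyz":[0, 0.002, 0.1]}
  ],
  "clamp_n": 40
}}

```text
t: 2.02
position: [0.4789, -0.2981, 0.0909]
orientation: [3.14, 0.0, 1.231]
contact_force: [0.2, 0.2, 3.2]
gripper_width: 0.109
grip_force: 43.2
```

>>> {"api": "creep_tool", "payload": {
  "increments": [
    {"aperture":0, "xyz":[0, 0, -0.03]},
    {"aperture":0, "xyz":[0, 0, -0.08]},
    {"aperture":0, "xyz":[0, 0, -0.13]},
    {"aperture":0, "xyz":[0, 0, -0.13]}
  ]
}}

```text
t: 2.52
position: [0.4807, -0.2992, 0.2249]
orientation: [3.132, 0.002, 1.231]
contact_force: [0.0, 0.7, -1.1]
gripper_width: 0.103
grip_force: 42.7
```

The tag is held: width about 9 mm, and the fin is 10 mm. I'll carry it high to the guard bar.

To row units: -0.318 rad / 2 = -0.159.

>>> {"api": "creep_tool", "payload": {
  "increments": [
    {"aperture":0, "xyz":[0.052, -0.024, 0], "rot":[0, 0, -0.03]},
    {"aperture":0, "xyz":[0.104, -0.048, 0], "rot":[0, 0, -0.06]},
    {"aperture":0, "xyz":[0.156, -0.072, 0], "rot":[0, 0, -0.09]},
    {"aperture":0, "xyz":[0.208, -0.097, 0], "rot":[0, 0, -0.12]},
    {"aperture":0, "xyz":[0.26, -0.121, 0], "rot":[0, 0, -0.15]},
    {"aperture":0, "xyz":[0.288, -0.134, 0], "rot":[0, 0, -0.159]},
    {"aperture":0, "xyz":[0.288, -0.134, 0], "rot":[0, 0, -0.159]},
    {"aperture":0, "xyz":[0.288, -0.134, 0], "rot":[0, 0, -0.159]},
    {"aperture":0, "xyz":[0.288, -0.134, 0], "rot":[0, 0, -0.159]}
  ]
}}

```text
t: 3.65
position: [0.448, 0.0175, 0.2196]
orientation: [-3.141, 0.0, 1.547]
contact_force: [0.4, 0.3, -1.5]
gripper_width: 0.107
grip_force: 42.6
```

Run:
```python
from h import *
T=pose();print(readout.state()["position"])
a=imaging.camera("wrist");np.savez("w2",T=T,K=a["K"],t=a["tool_from_camera"])
cv2.imwrite("pics/w2f.png",a["pixels"][:,:,::-1])
s=imaging.camera("scene")["pixels"][:,:,::-1];d=imaging.camera("side")["pixels"][:,:,::-1]
cv2.imwrite("pics/s2f.png",s);cv2.imwrite("pics/d2f.png",d)
f=lambda i:cv2.resize(i,(400,400),interpolation=cv2.INTER_CUBIC)
cv2.imwrite("pics/v2.png",np.hstack([f(s[165:295,230:360]),f(a["pixels"][100:400,170:470,::-1])]))
```

```text
[0.44800992 0.01750735 0.21960204]
```

View pics/v2.png

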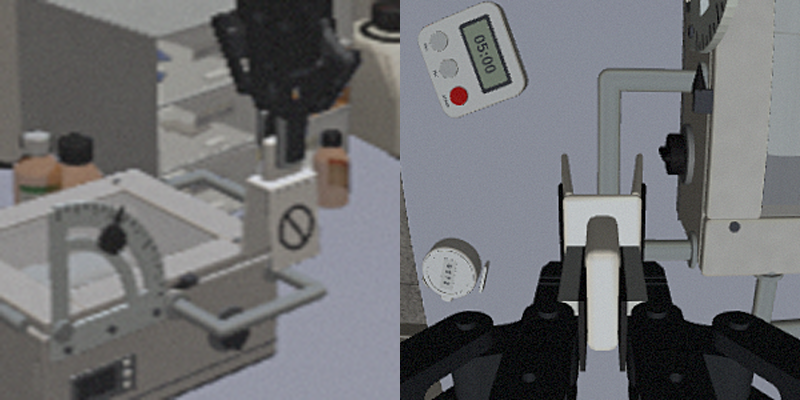

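Scene crop: the tag is upright above the bar. Wrist crop: the bar runs at u≈609, v 100–190, with the tag's shoulder centre near u≈602. I'll compute the lateral offset in the tool frame.

Run:
```python
from h import *
d=np.load("w2.npz");c={"K":d["K"],"tool_from_camera":d["t"]};T=d["T"];Ti=np.linalg.inv(T)
g=lambda u,v:(170+.75*(u-400),100+.75*v)
for p,z in((g(609,110),.085),(g(609,180),.085),(g(602,200),.188),(g(601,225),.219),(g(562,155),.128),(g(643,155),.128),(g(608,72),.088)):
    X=plane(wray(c,T,p),z);print(X,"tool",(Ti@np.r_[X,1])[:3])
```

```text
[0.45197271 0.05285022 0.085     ] tool [0.03546917 0.0032224  0.13458858]
[0.45116538 0.01440048 0.085     ] tool [-0.00298888  0.00333526  0.13460038]
[0.44812728 0.03801857 0.188     ] tool [ 0.02051793 -0.00034847  0.03159599]
[0.44799979 0.04140101 0.219     ] tool [ 0.02388677 -0.00058134  0.00059512]
[0.43005501 0.03935577 0.128     ] tool [ 0.02144089 -0.01840013  0.09160999]
[0.46645097 0.03848698 0.128     ] tool [0.02144316 0.01800618 0.09158122]
[0.45187038 0.07318233 0.088     ] tool [0.05579208 0.00263126 0.13158277]
```

The bar is 3 mm off along tool y and parallel to the tag. I'll correct that and lower to just above contact.

>>> {"api": "creep_tool", "payload": {
  "increments": [
    {"aperture":0, "xyz":[0, 0.0028, 0]},
    {"aperture":0, "xyz":[0, 0.0028, 0.02]},
    {"aperture":0, "xyz":[0, 0.0028, 0.04]},
    {"aperture":0, "xyz":[0, 0.0028, 0.06]},
    {"aperture":0, "xyz":[0, 0.0028, 0.075]},
    {"aperture":0, "xyz":[0, 0.0028, 0.085]},
    {"aperture":0, "xyz":[0, 0.0028, 0.09]},
    {"aperture":0, "xyz":[0, 0.0028, 0.09]}
  ]
}}

```text
t: 4.8
position: [0.451, 0.0184, 0.13]
orientation: [-3.141, 0.0, 1.549]
contact_force: [0.1, -0.7, -0.9]
gripper_width: 0.106
grip_force: 42.7
```

>>> {"api": "creep_tool", "payload": {
  "increments": [
    {"aperture":0, "xyz":[0, 0, 0.002]},
    {"aperture":0, "xyz":[0, 0, 0.004]},
    {"aperture":0, "xyz":[0, 0, 0.006]},
    {"aperture":0, "xyz":[0, 0, 0.006]}
  ]
}}

```text
t: 5.3
position: [0.4511, 0.0185, 0.1242]
orientation: [3.141, -0.0, 1.549]
contact_force: [-0.5, 0.1, 0.3]
gripper_width: 0.107
grip_force: 42.8
```

>>> {"api": "creep_tool", "payload": {
  "increments": [
    {"aperture":0, "xyz":[0, 0, 0.0015]},
    {"aperture":0, "xyz":[0, 0, 0.0015]},
    {"aperture":0, "xyz":[0, 0, 0.0015]}
  ]
}}

```text
t: 5.68
position: [0.4511, 0.0185, 0.1241]
orientation: [3.14, -0.0, 1.549]
contact_force: [-4.0, 0.3, 10.6]
gripper_width: 0.11
grip_force: 44.4
```

>>> {"api": "creep_tool", "payload": {
  "increments": [
    {"aperture":0.15},
    {"aperture":0.25},
    {"aperture":0.35},
    {"aperture":0.35},
    {"aperture":0.35},
    {"aperture":0.35}
  ]
}}

```text
t: 6.42
position: [0.4509, 0.0185, 0.1225]
orientation: [-3.142, -0.0, 1.549]
contact_force: [0.8, 0.6, 0.3]
gripper_width: 0.349
grip_force: 0.0
```

Run:
```python
from h import *
T=pose();a=imaging.camera("wrist")["pixels"][:,:,::-1];s=imaging.camera("scene")["pixels"][:,:,::-1]
f=lambda i:cv2.resize(i,(400,400),interpolation=cv2.INTER_CUBIC)
cv2.imwrite("pics/v3.png",np.hstack([f(s[165:295,230:360]),f(a[100:400,170:470])]))
```

```text
(no output)
```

View pics/v3.png

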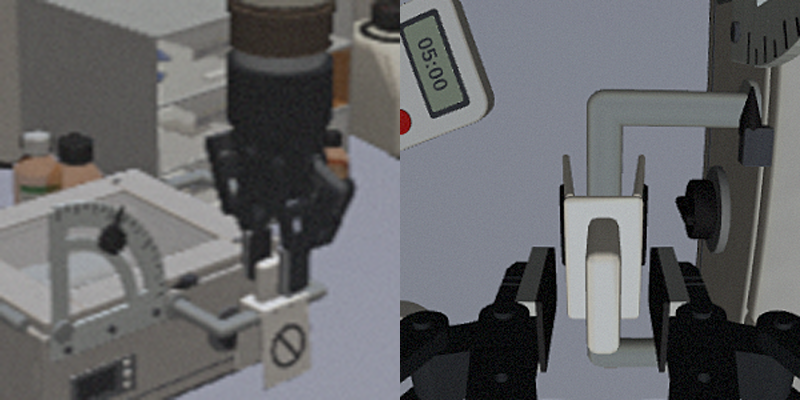

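The tag hangs astride the bar, and the fingers are clear of the fin on both sides. I'll rise straight up, then check the joint angles.

>>> {"api": "creep_tool", "payload": {
  "increments": [
    {"aperture":0.35, "xyz":[0, 0, -0.01]},
    {"aperture":0.35, "xyz":[0, 0, -0.03]},
    {"aperture":0.35, "xyz":[0, 0, -0.06]},
    {"aperture":0.35, "xyz":[0, 0, -0.11]},
    {"aperture":0.35, "xyz":[0, 0, -0.13]}
  ]
}}

```text
t: 7.15
position: [0.4523, 0.0185, 0.2563]
orientation: [3.136, -0.0, 1.549]
contact_force: [-0.3, 0.1, 0.4]
gripper_width: 0.35
grip_force: 0.0
```

>>> {"api": "creep_tool", "payload": {
  "increments": [
    {"aperture":0.35, "xyz":[-0.03, 0.05, 0], "rot":[0, 0, 0.09]},
    {"aperture":0.35, "xyz":[-0.06, 0.09, 0], "rot":[0, 0, 0.18]},
    {"aperture":0.35, "xyz":[-0.0925, 0.139, 0], "rot":[0, 0, 0.27]},
    {"aperture":0.35, "xyz":[-0.0925, 0.139, 0], "rot":[0, 0, 0.27]}
  ]
}}

```text
t: 7.65
position: [0.5901, -0.0794, 0.2504]
orientation: [-3.14, 0.001, 1.005]
contact_force: [-0.3, -0.3, -0.7]
gripper_width: 0.347
grip_force: 0.0
```

```bash
python3 -c "
from h import *;print(readout.state()['joint_positions'])"
```

```text
[-1.33604181e-01  4.35083609e-01  2.82899343e-01  1.42020705e+00
 -3.72527719e-04  2.00259473e+00]
```

Joint 6 would approach its limit turning this way, so I'll turn the other way, to a total of −90°.

To row units: -0.18 rad / 2 = -0.09.

>>> {"api": "creep_tool", "payload": {
  "increments": [
    {"aperture":0.35, "rot":[0, 0, -0.09]},
    {"aperture":0.35, "rot":[0, 0, -0.18]},
    {"aperture":0.35, "rot":[0, 0, -0.27]},
    {"aperture":0.35, "rot":[0, 0, -0.36]},
    {"aperture":0.35, "rot":[0, 0, -0.45]},
    {"aperture":0.35, "rot":[0, 0, -0.54]},
    {"aperture":0.35, "rot":[0, 0, -0.54]}
  ]
}}

```text
t: 8.52
position: [0.5873, -0.0765, 0.2534]
orientation: [3.141, 0.0, 2.088]
contact_force: [0.4, -0.4, 0.6]
gripper_width: 0.349
grip_force: 0.0
```

>>> {"api": "creep_tool", "payload": {
  "increments": [
    {"aperture":0.35, "rot":[0, 0, -0.09]},
    {"aperture":0.35, "rot":[0, 0, -0.18]},
    {"aperture":0.35, "rot":[0, 0, -0.27]},
    {"aperture":0.35, "rot":[0, 0, -0.36]},
    {"aperture":0.35, "rot":[0, 0, -0.45]},
    {"aperture":0.35, "rot":[0, 0, -0.515]},
    {"aperture":0.35, "rot":[0, 0, -0.515]},
    {"aperture":0.35, "rot":[0, 0, -0.515]}
  ]
}}

```text
t: 9.52
position: [0.5876, -0.0769, 0.2528]
orientation: [-3.142, 0.0, 3.116]
contact_force: [0.0, 1.3, 0.3]
gripper_width: 0.348
grip_force: 0.0
```

Run:
```python
from h import *
T=pose();print(T[:3]);a=imaging.camera("wrist");np.savez("w4",T=T,K=a["K"],t=a["tool_from_camera"]);cv2.imwrite("pics/w4.png",a["pixels"][:,:,::-1])
s=imaging.camera("scene")["pixels"][:,:,::-1];print(readout.state()["joint_positions"])
f=lambda i:cv2.resize(i,(400,400),interpolation=cv2.INTER_CUBIC)
cv2.imwrite("pics/v4.png",np.hstack([f(s[165:295,230:360]),f(a["pixels"][60:380,160:480,::-1])]))
```

```text
[[-9.99674846e-01  2.54984507e-02  1.75804583e-04  5.87639897e-01]
 [ 2.54984492e-02  9.99674862e-01 -1.04447553e-05 -7.68960846e-02]
 [-1.76013748e-04 -5.95861493e-06 -9.99999984e-01  2.52787080e-01]]
[-1.30214264e-01  4.27548050e-01  2.77129711e-01  1.42027715e+00
 -2.63905758e-05 -1.05710985e-01]
```

View pics/v4.png

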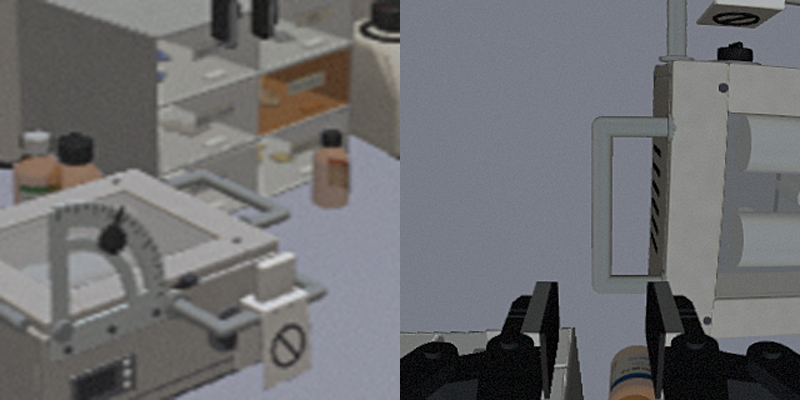

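The tag is hanging well. In the wrist crop the handle bar runs from (602,120) to (602,288). I'll measure it in the tool frame.

Run:
```python
from h import *
d=np.load("w4.npz");c={"K":d["K"],"tool_from_camera":d["t"]};T=d["T"];Ti=np.linalg.inv(T)
g=lambda u,v:(160+.8*(u-400),60+.8*v)
for p in(g(602.5,127),g(602.5,204),g(602.5,282)):
    X=plane(wray(c,T,p),.104);print(X,"tool",(Ti@np.r_[X,1])[:3])
k=lambda u,v:(190+u/5,205+v/5)
print(tri(wray(c,T,g(602.5,127)),ray("scene",k(660,149)))[0],tri(wray(c,T,g(602.5,282)),ray("scene",k(530,87)))[0])
```

```text
[ 0.53883824 -0.07477277  0.104     ] tool [0.04886612 0.00087915 0.14877848]
[ 0.58559068 -0.07597303  0.104     ] tool [0.00209828 0.00087139 0.14878671]
[ 0.63729193 -0.07729335  0.104     ] tool [-0.04961983  0.0008698   0.14879581]
[ 0.53830837 -0.07559094  0.10021706] [ 0.63696077 -0.0783298   0.10148869]
```

The handle is on axis, 1 mm off, and parallel. I'll descend and grip.

>>> {"api": "creep_tool", "payload": {
  "increments": [
    {"aperture":0.35, "xyz":[0, 0.001, 0.05]},
    {"aperture":0.35, "xyz":[0, 0.001, 0.09]},
    {"aperture":0.35, "xyz":[0, 0.001, 0.12]},
    {"aperture":0.35, "xyz":[0, 0.001, 0.135]},
    {"aperture":0.35, "xyz":[0, 0.001, 0.147]},
    {"aperture":0.35, "xyz":[0, 0.001, 0.147]}
  ]
}}

```text
t: 10.38
position: [0.5878, -0.076, 0.1053]
orientation: [3.142, -0.0, 3.119]
contact_force: [0.2, 1.0, 1.4]
gripper_width: 0.35
grip_force: 0.0
```

>>> {"api": "creep_tool", "payload": {
  "increments": [
    {"aperture":0},
    {"aperture":0},
    {"aperture":0},
    {"aperture":0},
    {"aperture":0}
  ],
  "clamp_n": 50
}}

```text
t: 11.0
position: [0.5887, -0.0772, 0.1068]
orientation: [-3.14, 0.003, 3.118]
contact_force: [0.6, -5.1, 5.6]
gripper_width: 0.117
grip_force: 49.0
```

It's gripped. I'll raise the cover along the 250 mm arc, tilting the tool by half the opening angle.

To row units: 0.24 rad / 2 = 0.12.

>>> {"api": "creep_tool", "payload": {
  "increments": [
    {"aperture":0, "xyz":[0, 0.0004, -0.015], "rot":[0.015, 0, 0]},
    {"aperture":0, "xyz":[0, 0.0018, -0.0299], "rot":[0.03, 0, 0]},
    {"aperture":0, "xyz":[0, 0.004, -0.0448], "rot":[0.045, 0, 0]},
    {"aperture":0, "xyz":[0, 0.0072, -0.0594], "rot":[0.06, 0, 0]},
    {"aperture":0, "xyz":[0, 0.0112, -0.0739], "rot":[0.075, 0, 0]},
    {"aperture":0, "xyz":[0, 0.016, -0.0881], "rot":[0.09, 0, 0]},
    {"aperture":0, "xyz":[0, 0.0217, -0.1019], "rot":[0.105, 0, 0]},
    {"aperture":0, "xyz":[0, 0.0282, -0.1154], "rot":[0.12, 0, 0]},
    {"aperture":0, "xyz":[0, 0.0356, -0.1285], "rot":[0.135, 0, 0]},
    {"aperture":0, "xyz":[0, 0.0437, -0.1412], "rot":[0.15, 0, 0]}
  ]
}}

```text
t: 12.25
position: [0.5899, -0.0334, 0.2476]
orientation: [-2.838, 0.003, 3.118]
contact_force: [4.2, -6.0, -0.5]
gripper_width: 0.119
grip_force: 48.6
```

>>> {"api": "creep_tool", "payload": {
  "increments": [
    {"aperture":0},
    {"aperture":0}
  ]
}}

```text
t: 12.5
position: [0.5899, -0.0333, 0.2477]
orientation: [-2.839, 0.003, 3.118]
contact_force: [3.1, -6.3, 2.8]
gripper_width: 0.121
grip_force: 48.8
```

```bash
python3 - <<'E'
from h import *
T=pose();print(T[:3],readout.state()["joint_positions"])
# next increments from theta .60: bar motion in tool axes
for t in(.66,.72,.78,.84,.90,.985):
    w=np.array([0,.25*(np.cos(.6)-np.cos(t)),.25*(np.sin(t)-np.sin(.6))]);print(t,np.round(T[:3,:3].T@R.from_euler("z",-.022).apply(w),4))
E
```

```text
[[-0.99972723  0.02302174 -0.0039327   0.58985252]
 [ 0.02314821  0.95434774 -0.29779953 -0.03334525]
 [-0.0031027  -0.29780933 -0.95462033  0.24766268]] [ 0.08687124  0.44082738  0.25111922  1.41224813 -0.30085335  0.11521771]
0.66 [-0.      0.0048 -0.0142]
0.72 [-0.0001  0.0105 -0.0281]
0.78 [-0.0001  0.017  -0.0416]
0.84 [-0.0001  0.0243 -0.0547]
0.9 [-0.0001  0.0323 -0.0674]
0.985 [-0.0001  0.045  -0.0844]
```

To row units: 0.19 rad / 2 = 0.095.

>>> {"api": "creep_tool", "payload": {
  "increments": [
    {"aperture":0, "xyz":[0, 0.0048, -0.0142], "rot":[0.015, 0, 0]},
    {"aperture":0, "xyz":[0, 0.0105, -0.0281], "rot":[0.03, 0, 0]},
    {"aperture":0, "xyz":[0, 0.017, -0.0416], "rot":[0.045, 0, 0]},
    {"aperture":0, "xyz":[0, 0.0243, -0.0547], "rot":[0.06, 0, 0]},
    {"aperture":0, "xyz":[0, 0.0323, -0.0674], "rot":[0.075, 0, 0]},
    {"aperture":0, "xyz":[0, 0.045, -0.0844], "rot":[0.095, 0, 0]},
    {"aperture":0, "xyz":[0, 0.045, -0.0844], "rot":[0.095, 0, 0]},
    {"aperture":0, "xyz":[0, 0.045, -0.0844], "rot":[0.095, 0, 0]}
  ]
}}

```text
t: 13.5
position: [0.5918, 0.0349, 0.3156]
orientation: [-2.649, 0.005, 3.119]
contact_force: [4.4, -5.6, 3.5]
gripper_width: 0.12
grip_force: 49.2
```

Run:
```python
from h import *
f=lambda i:cv2.resize(i,(400,400),interpolation=cv2.INTER_CUBIC)
s=imaging.camera("scene")["pixels"][:,:,::-1];d=imaging.camera("side")["pixels"][:,:,::-1]
cv2.imwrite("pics/s5f.png",s);cv2.imwrite("pics/d5f.png",d)
cv2.imwrite("pics/v5.png",np.hstack([f(s[215:285,235:305]),f(d[180:250,205:275])]))
```

```text
(no output)
```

View pics/v5.png

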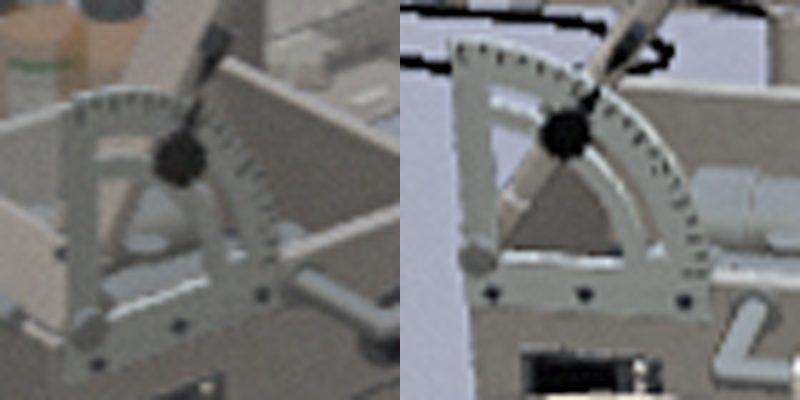

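The cover stands up with its pointer body at scene crop (213,42) and side crop (630,43). It is pointing down at the index finger, at about scene (197,105) and side (595,92). I'll check the angles by triangulation.

>>> {"api": "creep_tool", "payload": {
  "increments": [
    {"aperture":0},
    {"aperture":0}
  ]
}}

```text
t: 13.85
position: [0.5918, 0.0346, 0.3154]
orientation: [-2.65, 0.005, 3.119]
contact_force: [4.7, -5.3, 4.4]
gripper_width: 0.119
grip_force: 49.2
```

Run:
```python
from h import *
k=400/70;S=lambda u,v:ray("scene",((u+.5)/k-.5+235,(v+.5)/k-.5+215));D=lambda u,v:ray("side",((u-400+.5)/k-.5+205,(v+.5)/k-.5+180))
pv=None
for n,a,b in(("pivot",(90,326),(479,259)),("knob",(180,158),(565,133)),("idx",(196,103),(598,90)),("ptr body",(213,43),(630,43)),("ptr top",(221,25),(644,24))):
    X,e=tri(S(*a),D(*b));X=R.from_euler("z",.0219).apply(X-[.5908,.0737,-.0018]);X[2]-=0
    print(n,X.round(4),round(e,4),"ang",round(np.arctan2(X[2]-.104,.1-X[1]),3),"r",round(np.hypot(X[2]-.104,.1-X[1]),4))
```

```text
pivot [-0.0991  0.1002  0.1051] 0.0016 ang 1.711 r 0.0011
knob [-0.1035  0.0609  0.1638] 0.0007 ang 0.991 r 0.0715
idx [-0.0977  0.0485  0.1802] 0.0008 ang 0.977 r 0.0919
ptr body [-0.0929  0.0363  0.1988] 0.0012 ang 0.979 r 0.1142
ptr top [-0.0909  0.0312  0.2051] 0.0002 ang 0.973 r 0.1223
```

The pointer (about 0.977) and index (about 0.984) agree to well under the 0.07 rad tolerance. The cover is still and held, so I'll hand in.

```bash
python3 -c "
from bench import bot, imaging, readout, order;print(order.sign_off())"
```

```text
the job is handed in; nothing more can be done
None
```

I hung the tag astride the guard bar and let it go, then raised the cover to the index (pointer about 0.977 rad, index about 0.984 rad by camera) and handed in at about 14 s still holding the handle; the hand-in returned no verdict, and I last checked the tag before the lift.

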